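Gather the nuts at the lip end, then open the parts box

TASK

Pick up the long grey parts box with its loose clear lid on and tilt it, lip end down, so that both nuts inside slide to the end with the thumb lip, then stand it flat on the bench again. Keep the lid on until then; afterwards lift the lid off by its black bar and lay it flat, bar up, on the bench beside the box, with the nuts still gathered at the lip end.

Things in the scene. Friction and masses are not known exactly. Their poses are not given: they have to be found in the camera images.
- parts_box: Long grey plastic box, 150 x 66 x 32 mm (x, y, z), walls and floor 4 mm, about 0.3 kg, standing on the bench. Origin: centre of its underside. A flat thumb lip sticks out 29 mm from the rim of its -x end, which starts pointing anywhere from left through toward the robot to right. Hold it across its long sides (66 mm) at mid-length. Bench clear round it for x 0.36 to 0.66, y -0.30 to 0.30 m.
- lid: Clear lid, 144 x 60 x 3 mm plate loose on the box's rim, 0.06 kg; a 5 mm rim under it sits inside the walls with 2 mm play, so it stays on when tipped up to 45 degrees. In its middle a black bar grip 44 mm long (x), 12 mm wide (y), top 19.5 mm above the plate's underside. Origin: middle of that underside, 32 mm above the box's when on, 5 mm above the bench when laid there. Axes as the box's.
- nut_a: Steel hexagon nut, 24 mm across flats, 13 mm high, flat on the box floor, seen through the lid. Origin: centre of its underside. Oiled: it slides when the floor slopes more than about 17 degrees and stays put on a level floor; 30 to 35 degrees for a second brings it to the low end.
- nut_b: The second nut, the same as nut_a, lying beside it in the box.
There are look-alikes about, which are no part of the job. Leave any yellow look-alike of the lid alone. What is shaped like the parts_box but green is not meant.

How it is judged:
By the outcome, as a careful person would: the job done as asked, in the order asked, and still so for the second after the job is handed in, with the robot touching nothing.
It also fails if it takes over 58 s, if anything falls off the work surface, if the arm or the gripper's body presses on something with over 40 N, if the wrist force passes 120 N, or if a joint passes its speed limit or range.

ROBOT

A 7-joint arm with a two-finger parallel gripper is mounted at the origin on a cart in front of the work surface, level with it; the furniture and walls round the work are solid. World frame = base frame: x ahead of the robot, y to its left, z up, the work surface at z = 0. Lengths are in m, angles in rad, forces in N, time in s.
With the tool pointing down it reaches from about 0.425 to 0.925 m from the base axis. Payload 6.8 kg.
Tool frame: the origin (TCP) lies between the finger pads; the fingertips stand 17 mm ahead of it and the grasp point (between the pads) lies 2 mm behind it; x points along the fingers, y is the direction in which the jaws open and shut, and the axes are right-handed (so a half turn about x gives the same grasp; the last joint's range is limited). The gripper opens to 85 mm and grips with 20 to 120 N. Pads are 22 mm wide; open, the fingers measure 114 mm over their backs; the gripper's body (76 mm by 85 mm) begins 54 mm behind the grasp point. The pads swing forward as they close: fully open they stand 13 mm farther back than shut.
Start: joints at [1.122, 0.477, 0.022, 1.555, -0.011, 1.109, -0.083], TCP at [0.226, -0.636, 0.248] pointing down, gripper open.
Joint ranges: [-2.96, 2.96], [-0.34, 2.1], [-1.41, 1.46], [0.24, 2.44], [-1.37, 4.51], [0.17, 1.92], [-2.96, 2.96]. Speed limits (rad/s): [2.39, 2.39, 3.14, 3.14, 3.14, 3.14, 3.14].

INTERFACE

Orientations are given as a rotation vector (axis times angle).
In Python, from bench import r gives the robot as it stands. The module is installed in compiled form; this text tells all that it offers.
- The arm moves only by the tool apply_moves, never from a script. Its argument "increments" is text: rows parted by semicolons, each of 7 numbers parted by spaces: the finger opening in mm, from 0 to 85.4, then the shift along the tool's x, y, z normalised to -1 to 1, where 1 is 100 cm, then the turn, a rotation vector about the tool's x, y, z normalised to -1 to 1, where 1 is 0.12 rad. In form: gripper x y z wx wy wz; .... A call has exactly 8 rows; each row shifts and turns the commanded pose from where the row before left it, along the tool's axes as they then stand; what a row does not reach is not made up. A row lasts 1/10 s, in which the tool goes at most 50 mm and 8.59 degrees, less where a joint would pass 70% of its speed; a pose out of reach is approached as far as the arm can. A call with a number of a shift or a turn outside -1 to 1 is refused whole. A call with a gripper value outside its range is refused whole. The fingers move at their own pace and stop on an object; "squeeze" is the grip in N (left out, the last holds). Time passes only in rows, so rows that do not move let the fingers close, or fill a call up. It gives the time, the measured TCP pose, the force and the opening at its end, in the units of the state.
- r.get_obs(): the state, without advancing time (a new reading comes with each control period).
- r.grab_frame(name): name is "scene" or "top" or "wrist"; returns a dict with "color" (384x512x3 uint8, blue, green, red), "fx", "fy", "cx", "cy" (pixels), "origin" and "orientation" of the camera in the world. Camera axes: x right, y up, looking along -z (the intrinsics and any distortion apply to the point x, -y, -z); pixel columns grow to the right and rows downward; lengths in m; the calibration is good to about 2 mm. The wrist camera is an equidistant fisheye: a pixel r from the principal point sees the ray r / f radians off the axis. A picture is of the moment at which its call begins. There is no depth.
- r.hand_in(): hands the job in, once; it reports no verdict.
The state is a dict: "clock": time; "joints": joint angles; "qvel": joint speeds; "tau": joint torques, N m; "tcp_pos": TCP position; "orientation": TCP orientation; "contact_force": force on the tool from outside, world axes, zero at the start; "moment": the same for the moment, N m; "grip_width": finger opening in m.
Only numpy, scipy, OpenCV 4.12 (cv2) and the standard library are available. Lean on these libraries where they do the work, as an engineer would, in place of code of your own. Each camera call takes 0.05 s, during which the arm holds its last target. There are 200 camera calls.

## Working session

There is one attempt and no reset: what is moved stays moved. The work goes in short steps, Python scripts to look and compute and a tool call to move; the robot and the scene stay as the last step left them, time stands still between calls to the robot, and variables do not carry over. Pictures are saved under pics/ and viewed, about 8 in all and at most 12, crops included, and the job is handed in when it is done.

Besides the shell and the picture viewer there is one more tool, called after ">>>" in YAML: its name, and indented under it one key for each argument. apply_moves: Moves the arm, as the interface text tells. Scaled input: -1 to 1 covers 100 cm each way for a shift and 0.12 rad each way for a turn. Its arguments: {"type":"object","properties":{"increments":{"type":"string"},"squeeze":{"type":"number"}},"required":["increments"]}

```bash
mkdir -p pics
cat > h.py <<'E'
import numpy as np, cv2
from scipy.spatial.transform import Rotation as R
from bench import r
def rot(o):
    o=np.array(o,float)
    return o if o.shape==(3,3) else R.from_rotvec(o).as_matrix() if o.size==3 else R.from_quat(o).as_matrix()
def ray(f,u,v):
    x=(u-f['cx'])/f['fx'];y=(v-f['cy'])/f['fy']
    return rot(f['orientation'])@np.array([x,-y,-1.])
def hit(f,u,v,z):
    d=ray(f,u,v);o=np.array(f['origin']);return o+d*(z-o[2])/d[2]
def proj(f,p):
    q=rot(f['orientation']).T@(np.array(p)-f['origin']);return f['cx']+f['fx']*q[0]/-q[2],f['cy']+f['fy']*(-q[1])/-q[2]
E
python3 - <<'E'
from h import *
o=r.get_obs();print({k:np.round(v,3).tolist() for k,v in o.items()})
ims=[]
for n in('top','scene'):
    f=r.grab_frame(n);cv2.imwrite(f'pics/{n}0.png',f['color']);print(n,{k:np.round(v,4).tolist() for k,v in f.items() if k!='color'})
    ims.append(f['color'])
cv2.imwrite('pics/t0.png',cv2.resize(ims[0],(768,576),interpolation=cv2.INTER_CUBIC))
E
```

```text
{'clock': 0.0, 'joints': [1.122, 0.478, 0.022, 1.556, -0.012, 1.109, -0.083], 'qvel': [-0.001, 0.002, 0.0, 0.0, 0.002, 0.0, -0.0], 'tau': [-0.001, -59.644, 1.607, -28.119, 0.012, 0.009, 0.0], 'tcp_pos': [0.225, -0.636, 0.247], 'orientation': [2.037, 0.352, -2.038], 'contact_force': [-0.023, 0.989, 0.599], 'moment': [-0.016, -0.015, 0.044], 'grip_width': 0.086}
top {'fx': 404.6453, 'fy': 404.6453, 'cx': 252.8786, 'cy': 202.8526, 'origin': [0.4429, -0.0325, 0.9119], 'orientation': [0.0968, -0.1028, -1.5492]}
scene {'fx': 417.0537, 'fy': 417.0537, 'cx': 256.2863, 'cy': 199.2082, 'origin': [-0.0603, 0.3503, 0.5062], 'orientation': [0.5532, -1.0717, -1.9153]}
```

View pics/t0.png

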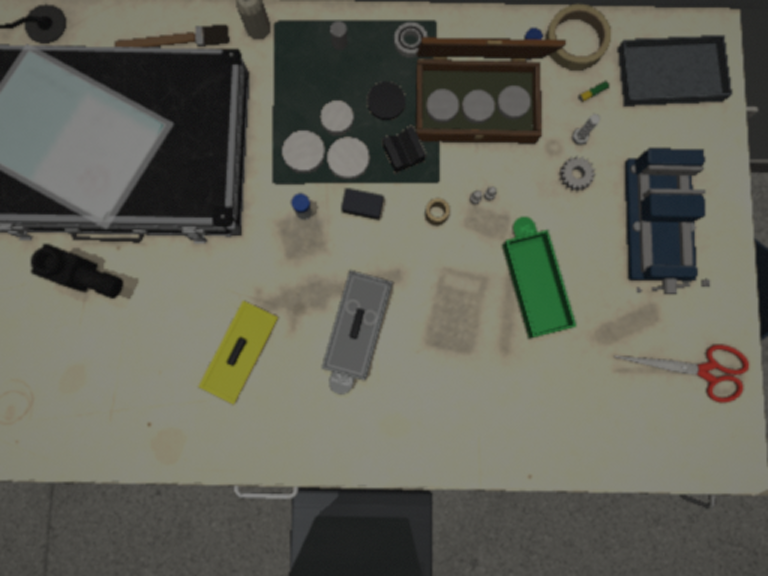

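View pics/scene0.png

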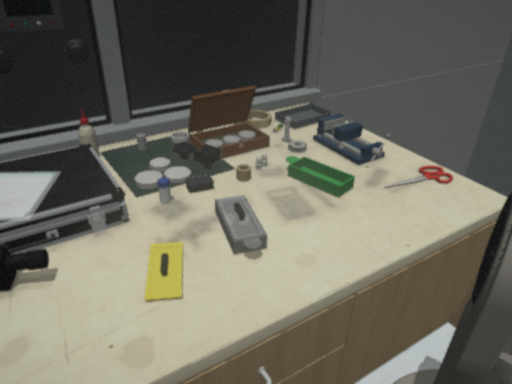

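The grey box with clear lid and black bar is at about (358,325) in the enlarged top view, with its lip at (341,383), towards the robot. The look-alikes are the yellow lid at (238,352), with a black bar but yellow, and the green box at (538,283). I choose the grey one and will check it in a close crop.

Run:
```python
from h import *
f=r.grab_frame('top')
c=f['color'][170:270,200:280];cv2.imwrite('pics/c1.png',cv2.resize(c,(480,600),interpolation=cv2.INTER_CUBIC))
```

```text
(no output)
```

View pics/c1.png

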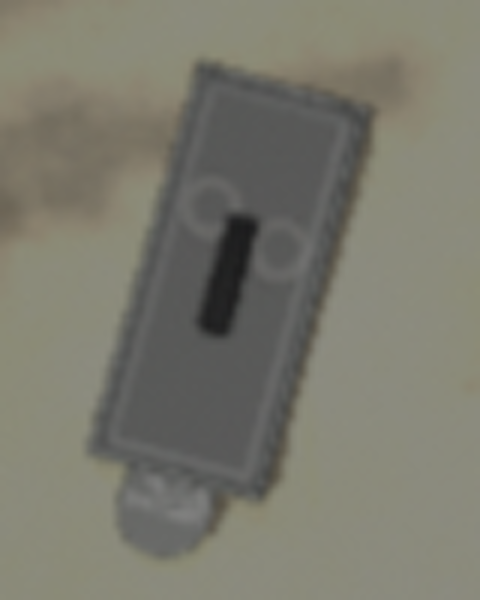

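The crop shows the grey box with a clear lid and black bar, from (243,215) to (213,335). Both nuts are near (212,207) and (281,248). The rim corners are about (200,65), (370,108), (258,497) and (95,450), and the lip is at (165,515).

Run:
```python
from h import *
f=r.grab_frame('top')
P=lambda u,v,z:hit(f,200+(u+.5)/6-.5,170+(v+.5)/6-.5,z)[:2]
c=np.array([P(u,v,.032) for u,v in((200,65),(370,108),(258,497),(95,450))]);print(c.round(4),c.mean(0).round(4),[np.linalg.norm(c[i]-c[(i+1)%4]).round(4) for i in range(4)])
for a,b in((3,0),(2,1)):d=c[b]-c[a];print(np.degrees(np.arctan2(d[1],d[0])))
d=c[1]-c[0];print(np.degrees(np.arctan2(d[1],d[0]))+90)
b=np.array([P(243,218,.0515),P(213,332,.0515)]);print('bar',b.round(4),b.mean(0).round(4),np.degrees(np.arctan2(*(b[0]-b[1])[::-1])))
l=P(165,515,.03);print('lip',l)
for u,v in((212,207),(281,248)):print('nut',P(u,v,.017))
o=r.get_obs();M=rot(o['orientation']);print(M.round(3),f['origin'])
```

```text
[[ 0.6047  0.0102]
 [ 0.59   -0.0526]
 [ 0.4474 -0.0146]
 [ 0.4631  0.0445]] [ 0.5263 -0.0031] [np.float64(0.0645), np.float64(0.1475), np.float64(0.0612), np.float64(0.1457)]
-13.605545067369405
-14.915806818481952
-13.248150224140034
bar [[ 0.546  -0.0075]
 [ 0.5051  0.0022]] [ 0.5256 -0.0026] -13.33607399002989
lip [0.44036301 0.01873443]
nut [0.5540518  0.00511342]
nut [ 0.53924309 -0.02082709]
[[-0.     0.334 -0.942]
 [ 0.001 -0.942 -0.334]
 [-1.    -0.001  0.   ]] [ 0.4429497  -0.03253541  0.91191261]
```

>>> apply_moves:
  increments: "85 0 0 0 0.97 0 0;85 0 0 0 0.97 0 0;85 0 0 0 0.97 0 0;85 0 0 0 0.97 0 0;85 0 0 0 0.97 0 0;85 0 -0.02 -0.004 0 0 0;85 0 -0.04 -0.008 0 0 0;85 0 -0.04 -0.008 0 0 0"
  squeeze: 60

```text
clock: 1.0
tcp_pos: [0.2689, -0.543, 0.2479]
orientation: [-2.092, 0.255, 2.093]
contact_force: [1.1, -0.6, -0.8]
grip_width: 0.0852
```

>>> apply_moves:
  increments: "85 0 -0.04 -0.008 0 0 0;85 0 -0.04 -0.008 0 0 0;85 0 -0.04 -0.008 0 0 0;85 0 -0.04 -0.008 0 0 0;85 0 -0.04 -0.008 0 0 0;85 0 -0.04 -0.008 0 0 0;85 0 -0.04 -0.008 0 0 0;85 0 -0.04 -0.008 0 0 0"

```text
clock: 1.8
tcp_pos: [0.4079, -0.2468, 0.2485]
orientation: [-2.094, 0.254, 2.093]
contact_force: [0.6, -1.1, -0.6]
grip_width: 0.0849
```

>>> apply_moves:
  increments: "85 0 -0.04 -0.008 0 0 0;85 0 -0.04 -0.008 0 0 0;85 0 -0.04 -0.008 0 0 0;85 0 -0.04 -0.008 0 0 0;85 0 -0.04 -0.008 0 0 0;85 0 -0.04 -0.008 0 0 0;85 0.03 -0.026 -0.01 0 0 0;85 0.03 0 0 0 0 0"

```text
clock: 2.6
tcp_pos: [0.53, 0.0009, 0.1885]
orientation: [-2.1, 0.244, 2.091]
contact_force: [-0.6, -1.1, -0.9]
grip_width: 0.0851
```

```bash
cat >> h.py <<'E'
def wray(f,u,v):
    a=np.array([(u-f['cx'])/f['fx'],(v-f['cy'])/f['fy']]);t=np.hypot(*a);s=np.sin(t)/max(t,1e-9)
    return rot(f['orientation'])@np.array([a[0]*s,-a[1]*s,-np.cos(t)])
def whit(f,u,v,z):
    d=wray(f,u,v);o=np.array(f['origin']);return o+d*(z-o[2])/d[2]
def togo(p,yaw=None):
    "shift in tool axes from measured tcp to p; yaw error of tool y against -box y"
    o=r.get_obs();M=rot(o['orientation']);d=M.T@(np.array(p)-o['tcp_pos']);print('togo tool mm',(d*1000).round(1),'tilt',M[2].round(3))
    if yaw is not None:
        e=np.arctan2(-M[1,1],-M[0,1])-np.radians(yaw+90);print('turn wx rad',round(float((e+np.pi)%(2*np.pi)-np.pi),3))
E
python3 - <<'E'
from h import *
togo([.526,-.003,.022],-13.6)
f=r.grab_frame('wrist');cv2.imwrite('pics/w1.png',cv2.resize(f['color'],(768,576),interpolation=cv2.INTER_CUBIC));print({k:np.round(v,4).tolist() for k,v in f.items() if k!='color'})
E
```

```text
togo tool mm [166.5   5.4   3.6] tilt [-1.    -0.004 -0.004]
turn wx rad 0.002
{'fx': 297.3186, 'fy': 297.3186, 'cx': 253.2265, 'cy': 191.3455, 'origin': [0.5993, -0.0157, 0.3143], 'orientation': [-0.197, 0.2554, -1.7911]}
```

View pics/w1.png

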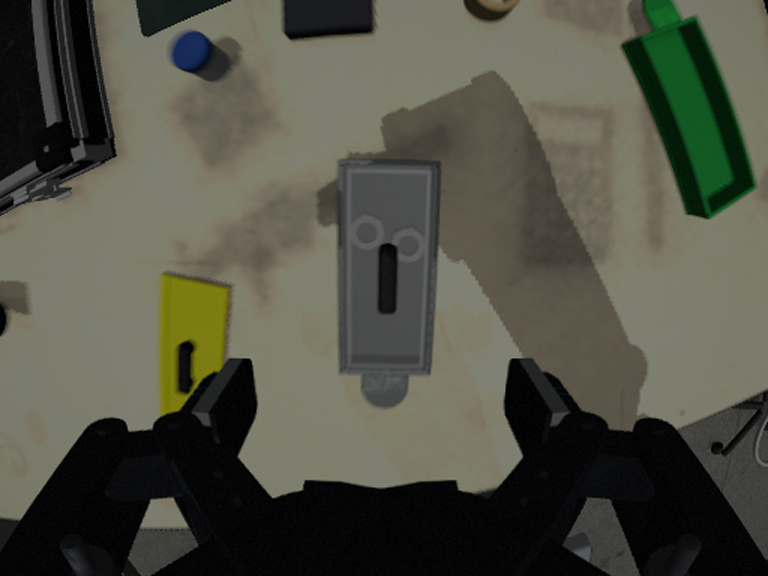

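The wrist view shows the box between the open fingers. The bar runs from (389,246) to (387,312), the rim corners are (339,160), (440,161), (431,375) and (340,373), and the lip at (384,390) is towards the robot.

Run:
```python
from h import *
f=r.grab_frame('wrist')
P=lambda u,v,z:whit(f,(u+.5)/1.5-.5,(v+.5)/1.5-.5,z)[:2]
c=np.array([P(u,v,.032) for u,v in((339,160),(440,161),(431,375),(340,373))]);print(c.round(4),c.mean(0).round(4),[np.linalg.norm(c[i]-c[(i+1)%4]).round(4) for i in range(4)])
for a,b in((3,0),(2,1)):d=c[b]-c[a];print(np.degrees(np.arctan2(d[1],d[0])))
b=np.array([P(389,246,.0515),P(387,312,.0515)]);print('bar',b.round(4),b.mean(0).round(4),np.degrees(np.arctan2(*(b[0]-b[1])[::-1])))
```

```text
[[ 0.6007  0.0062]
 [ 0.5858 -0.054 ]
 [ 0.4451 -0.0189]
 [ 0.4617  0.0424]] [ 0.5233 -0.0061] [np.float64(0.062), np.float64(0.145), np.float64(0.0635), np.float64(0.1436)]
-14.633037565482375
-14.006801779550724
bar [[ 0.5447 -0.0116]
 [ 0.5051 -0.001 ]] [ 0.5249 -0.0063] -14.923596640647304
```

>>> apply_moves:
  increments: "85 0.02 0.007 0.004 0.08 0 0;85 0.04 0 0 0 0 0;85 0.04 0 0 0 0 0;85 0.035 0 0 0 0 0;85 0.02 0 0 0 0 0;85 0.01 0 0 0 0 0;85 0 0 0 0 0 0;85 0 0 0 0 0 0"

```text
clock: 3.5
tcp_pos: [0.5263, 0.0024, 0.0297]
orientation: [-2.098, 0.238, 2.079]
contact_force: [-14.1, 28.3, 49.2]
grip_width: 0.0848
```

Run:
```python
from h import *
togo([.525,-.0045,.023],-14)
```

```text
togo tool mm [ 6.6  7.1 -0.3] tilt [-1.    -0.014 -0.007]
turn wx rad 0.004
```

Unexpected contact (49 N up). I'll look before moving on.

Run:
```python
from h import *
o=r.get_obs();print(o['contact_force'],o['moment'],o['tcp_pos'])
f=r.grab_frame('wrist');g=r.grab_frame('top');s=r.grab_frame('scene')
a=cv2.resize(f['color'],(512,384))
b=cv2.resize(s['color'][170:290,170:330],(288,216),interpolation=cv2.INTER_CUBIC)
c=cv2.resize(g['color'][150:310,180:300],(288,384),interpolation=cv2.INTER_CUBIC)
im=np.zeros((600,800,3),np.uint8);im[:384,:512]=a;im[:384,512:]=c;im[384:,:288]=b
cv2.imwrite('pics/m1.png',im)
o=r.get_obs();print(o['contact_force'],o['tcp_pos'])
```

```text
[-14.11554512  28.33179379  49.20206652] [7.96296479 2.40240709 0.94470999] [0.52629904 0.00239251 0.02970614]
[-13.88078572  27.46864633  50.02607333] [0.526252  0.0022325 0.0297944]
```

View pics/m1.png

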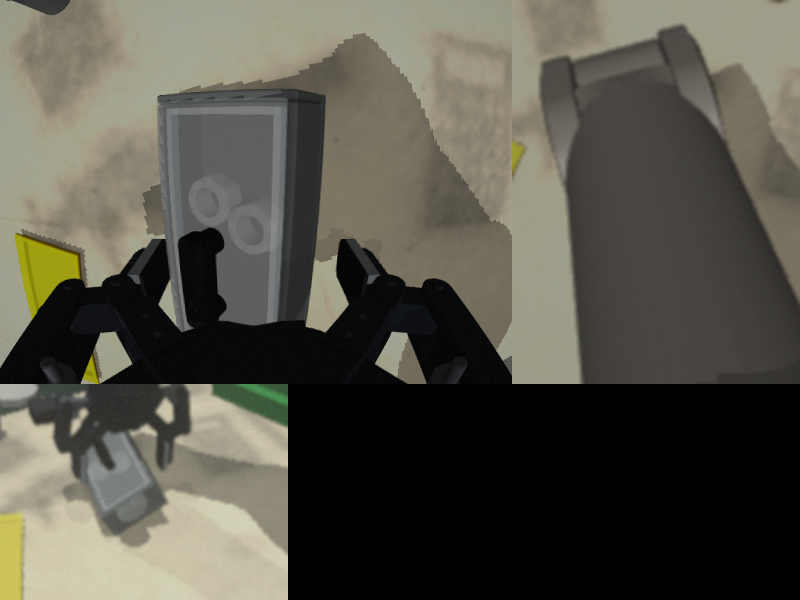

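The box has been rolled: its right wall shows at (300,200) and the left finger presses on its left rim. The lid is still on and the nuts are still in the middle. My 7 mm correction was taken from a reading that still lagged. I'll raise slowly so the box settles back.

>>> apply_moves:
  increments: "85 -0.006 -0.003 0 0 0 0;85 -0.006 -0.003 0 0 0 0;85 -0.006 -0.002 0 0 0 0;85 -0.006 -0.002 0 0 0 0;85 -0.006 0 0 0 0 0;85 -0.006 0 0 0 0 0;85 -0.006 0 0 0 0 0;85 -0.006 0 0 0 0 0"

```text
clock: 4.45
tcp_pos: [0.5242, -0.0004, 0.0717]
orientation: [-2.088, 0.264, 2.088]
contact_force: [0.1, -0.1, 0.9]
grip_width: 0.085
```

>>> apply_moves:
  increments: "85 -0.01 0 0 0 0 0;85 -0.02 0 0 0 0 0;85 -0.03 0 0 0 0 0;85 -0.03 0 0 0 0 0;85 0 0 0 0 0 0;85 0 0 0 0 0 0;85 0 0 0 0 0 0;85 0 0 0 0 0 0"

```text
clock: 5.25
tcp_pos: [0.5235, -0.0002, 0.1603]
orientation: [-2.086, 0.264, 2.09]
contact_force: [0.2, 0.9, -0.3]
grip_width: 0.0847
```

Run:
```python
from h import *
f=r.grab_frame('wrist');s=r.grab_frame('scene')
o=r.get_obs();print(o['clock'],o['contact_force'],o['tcp_pos'],rot(o['orientation']).round(3).tolist())
b=cv2.resize(s['color'][190:270,190:290],(300,240),interpolation=cv2.INTER_CUBIC)
im=np.zeros((600,800,3),np.uint8);im[:]=0;c=f['color'][80:280,170:370];im[:500,:500]=cv2.resize(c,(500,500),interpolation=cv2.INTER_CUBIC);im[:240,500:]=b
cv2.imwrite('pics/m2.png',im)
np.savez('w2.npz',**f)
```

```text
5.35 [-0.33062553  0.74762272  0.21183203] [ 5.23715823e-01 -1.54479413e-04  1.60421317e-01] [[-0.002, -0.248, -0.969], [-0.0, -0.969, 0.248], [-1.0, 0.001, 0.002]]
```

View pics/m2.png

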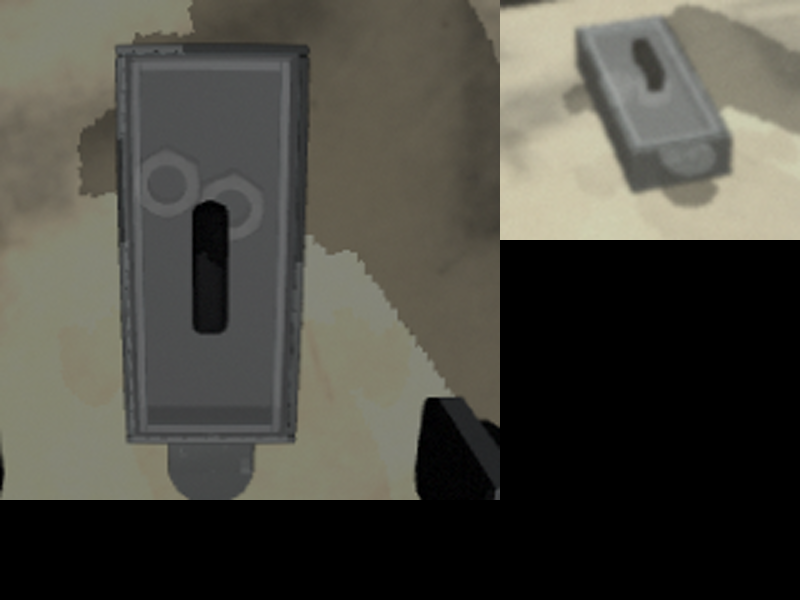

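The box is flat again with the lid on and the contact force is back to zero. The bar spans (193–227, 203–333) in the crop, and the rim corners are (117,46), (308,46), (295,441) and (128,441).

Run:
```python
from h import *
f=dict(np.load('w2.npz'))
P=lambda u,v,z:whit(f,170+(u+.5)*.4-.5,80+(v+.5)*.4-.5,z)[:2]
c=np.array([P(u,v,.032) for u,v in((117,46),(308,46),(295,441),(128,441))]);print(c.round(4),c.mean(0).round(4),[np.linalg.norm(c[i]-c[(i+1)%4]).round(4) for i in range(4)])
for a,b in((3,0),(2,1)):d=c[b]-c[a];print(np.degrees(np.arctan2(d[1],d[0])))
b=np.array([P(210,203,.0515),P(210,333,.0515)]);print('bar',b.round(4),b.mean(0).round(4),np.degrees(np.arctan2(*(b[0]-b[1])[::-1])))
togo([*((c.mean(0)+b.mean(0))/2),.03],-14)
print(f['origin'])
```

```text
[[ 0.6079  0.0104]
 [ 0.592  -0.0521]
 [ 0.449  -0.0156]
 [ 0.4651  0.0472]] [ 0.5285 -0.0025] [np.float64(0.0644), np.float64(0.1476), np.float64(0.0648), np.float64(0.1475)]
-14.468831645037133
-14.312896863638704
bar [[ 0.5509 -0.0074]
 [ 0.508   0.0035]] [ 0.5294 -0.002 ] -14.286502949797738
togo tool mm [130.4   0.7  -5.8] tilt [-1.     0.001  0.002]
turn wx rad -0.006
[ 0.59326055 -0.01759018  0.28551707]
```

>>> apply_moves:
  increments: "85 0.01 0.001 -0.006 0 0 0;85 0.03 0 0 0 0 0;85 0.03 0 0 0 0 0;85 0.03 0 0 0 0 0;85 0 0 0 0 0 0;85 0 0 0 0 0 0;85 0.01 0 0 0 0 0;85 0 0 0 0 0 0"

```text
clock: 6.15
tcp_pos: [0.5302, -0.0026, 0.0515]
orientation: [-2.089, 0.263, 2.087]
contact_force: [-0.5, -0.3, 0.3]
grip_width: 0.0851
```

>>> apply_moves:
  increments: "85 0.01 0 0 0 0 0;85 0.01 0 0 0 0 0;85 0.009 0 0 0 0 0;85 0 0 0 0 0 0;85 0 0 0 0 0 0;60 0 0 0 0 0 0;60 0 0 0 0 0 0;60 0 0 0 0 0 0"

```text
clock: 6.95
tcp_pos: [0.5302, -0.0026, 0.023]
orientation: [-2.089, 0.263, 2.087]
contact_force: [-1.8, 0.1, 5.7]
grip_width: 0.0644
```

Run:
```python
from h import *
togo([.529,-.0023,.022],-14.4);o=r.get_obs();print(o['clock'],o['grip_width'],o['contact_force'],o['moment'])
```

```text
togo tool mm [ 1.  -0.   1.3] tilt [-1.    -0.    -0.001]
turn wx rad 0.0
6.95 0.06443874047215972 [-1.79373945  0.06454347  5.6740344 ] [-0.12679893  0.34557968 -0.03656201]
```

>>> apply_moves:
  increments: "60 -0.005 0 0 0 0 0;60 -0.015 0 0 0 0 0;60 -0.025 0 0 0 0 0;60 -0.03 0 -0.01 0 0 0;60 -0.03 0 -0.02 0 0 0;60 -0.03 0 -0.02 0 0 0;60 -0.015 0 -0.02 0 0 0;60 0 0 -0.01 0 0 0"

```text
clock: 7.75
tcp_pos: [0.61, -0.023, 0.1747]
orientation: [-2.093, 0.263, 2.082]
contact_force: [0.6, 0.0, -4.3]
grip_width: 0.0649
```

Run:
```python
from h import *
f=r.grab_frame('wrist');s=r.grab_frame('scene')
o=r.get_obs();print(o['clock'],o['contact_force'],o['tcp_pos'],o['grip_width'],o['joints'])
im=np.zeros((384,800,3),np.uint8);im[:384,:400]=cv2.resize(f['color'][0:384,56:456],(400,384));im[:,400:]=cv2.resize(s['color'][60:252,130:330],(400,384))
cv2.imwrite('pics/m3.png',im)
```

```text
7.85 [-1.62563392 -0.12861729 -4.03291641] [ 0.60742226 -0.02291071  0.17125773] 0.06523082423220272 [ 0.10514755  0.45956482 -0.22359905  1.78115717  0.12436017  0.91541998
 -1.99442231]
```

View pics/m3.png

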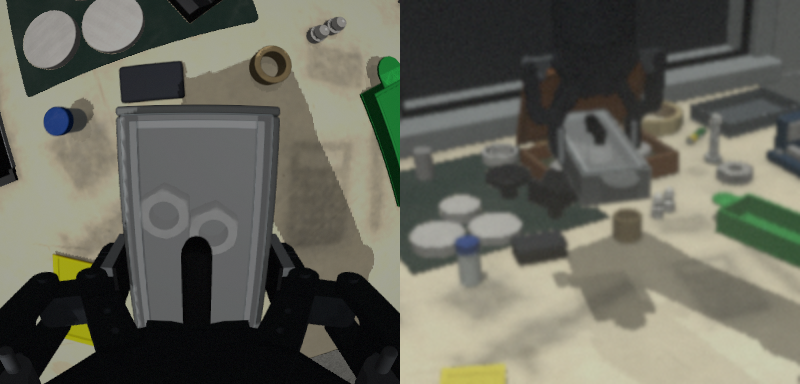

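The box is held level with the lid on and the nuts still mid-box. Now the tilt.

>>> apply_moves:
  increments: "60 0 0 0 0 0.3 0;60 0 0 0 0 0.6 0;60 0 0 0 0 0.7 0;60 0 0 0 0 0.7 0;60 0 0 0 0 0.7 0;60 0 0 0 0 0.7 0;60 0 0 0 0 0.7 0;60 0 0 0 0 0.5 0"

```text
clock: 8.65
tcp_pos: [0.6038, -0.0235, 0.1692]
orientation: [-2.636, 0.337, 1.442]
contact_force: [1.0, -0.6, -4.0]
grip_width: 0.0646
```

>>> apply_moves:
  increments: "60 0 0 0 0 0 0;60 0 0 0 0 0 0;60 0 0 0 0 0 0;60 0 0 0 0 0 0;60 0 0 0 0 0 0;60 0 0 0 0 0 0;60 0 0 0 0 0 0;60 0 0 0 0 0 0"

```text
clock: 9.45
tcp_pos: [0.6081, -0.0238, 0.1723]
orientation: [-2.639, 0.338, 1.436]
contact_force: [-0.0, -1.0, -4.3]
grip_width: 0.0646
```

Run:
```python
from h import *
f=r.grab_frame('wrist');s=r.grab_frame('scene')
o=r.get_obs();M=rot(o['orientation']);print(o['clock'],o['contact_force'],o['tcp_pos'],o['grip_width'],np.degrees(np.arcsin(-M[2,2])),M.round(3).tolist())
im=np.zeros((384,800,3),np.uint8);im[:384,:400]=cv2.resize(f['color'][0:384,56:456],(400,384));im[:,400:]=cv2.resize(s['color'][60:252,130:330],(400,384))
cv2.imwrite('pics/m4.png',im)
```

```text
9.55 [ 1.0543649   0.33767679 -4.30548805] [ 0.6081064  -0.02365185  0.17227597] 0.06461482657505473 32.93297549337292 [[0.526, -0.25, -0.813], [-0.138, -0.968, 0.209], [-0.839, 0.003, -0.544]]
```

View pics/m4.png

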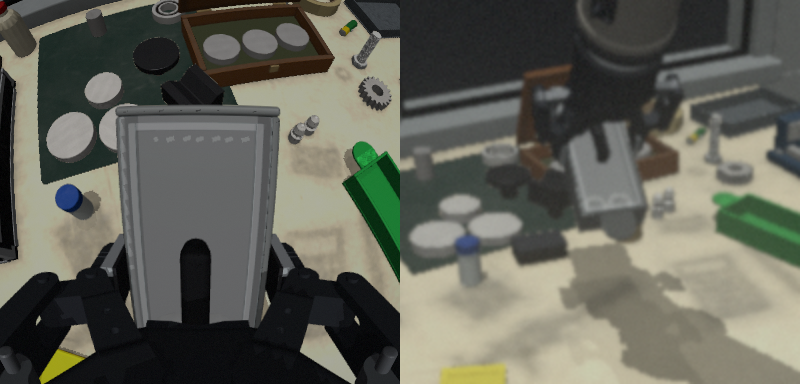

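The tilt is 33° and the scene view shows both nuts at the lip end, near (625,195), with the lid on. I'll level slowly and go down.

>>> apply_moves:
  increments: "60 0 0 0 0 0 0;60 0 0 0 0 -0.2 0;60 0 0 0 0 -0.4 0;60 0 0 0 0 -0.5 0;60 0 0 0 0 -0.5 0;60 0 0 0 0 -0.5 0;60 0 0 0 0 -0.5 0;60 0 0 0 0 -0.5 0"

```text
clock: 10.35
tcp_pos: [0.6081, -0.0239, 0.1724]
orientation: [-2.298, 0.295, 1.879]
contact_force: [0.4, -0.5, -4.4]
grip_width: 0.0649
```

>>> apply_moves:
  increments: "60 0 0 0 0 -0.5 0;60 0 0 0 0 -0.5 0;60 0 0 0 0 -0.4 0;60 0 0 0 0 -0.3 0;60 0 0 0 0 -0.1 0;60 0 0 0 0 0 0;60 0 0 0 0 0 0;60 0 0 0 0 0 0"

```text
clock: 11.15
tcp_pos: [0.6078, -0.0234, 0.1723]
orientation: [-2.074, 0.266, 2.101]
contact_force: [-0.0, -0.2, -5.5]
grip_width: 0.0647
```

Run:
```python
from h import *
togo([.549,-.0075,.023],-14.4);o=r.get_obs();print(o['clock'],o['grip_width'],o['contact_force'],rot(o['orientation']).round(4).tolist())
```

```text
togo tool mm [150.   -1.2  58.9] tilt [-1.     0.003  0.013]
turn wx rad -0.001
11.15 0.06469533025727647 [-0.01394169 -0.15690164 -5.5090692 ] [[-0.0133, -0.2499, -0.9682], [0.0003, -0.9683, 0.2499], [-0.9999, 0.003, 0.0129]]
```

>>> apply_moves:
  increments: "60 0 0 0.005 0 0.1 0;60 0.015 0 0.014 0 0 0;60 0.03 -0.001 0.016 0 0 0;60 0.03 0 0.014 0 0 0;60 0.03 0 0.01 0 0 0;60 0.02 0 0 0 0 0;60 0.01 0 0 0 0 0;60 0 0 0 0 0 0"

```text
clock: 11.95
tcp_pos: [0.5503, -0.0081, 0.0367]
orientation: [-2.085, 0.268, 2.091]
contact_force: [-0.5, -0.1, -4.2]
grip_width: 0.0648
```

>>> apply_moves:
  increments: "60 0 0 0 0 0 0;60 0 0 0 0 0 0;60 0.004 0 0 0 0 0;60 0.003 0 0 0 0 0;60 0.002 0 0 0 0 0;60 0.002 0 0 0 0 0;60 0 0 0 0 0 0;60 0 0 0 0 0 0"

```text
clock: 12.75
tcp_pos: [0.5509, -0.0082, 0.0263]
orientation: [-2.086, 0.268, 2.09]
contact_force: [-0.4, 0.8, -4.1]
grip_width: 0.0647
```

Run:
```python
from h import *
togo([.549,-.0075,.023],-14.4);o=r.get_obs();print(o['clock'],o['grip_width'],o['contact_force'],rot(o['orientation'])[2].round(4).tolist())
```

```text
togo tool mm [ 3.3 -0.2  2. ] tilt [-1.     0.003  0.001]
turn wx rad -0.002
12.75 0.064737631803005 [-0.39336546  0.77756219 -4.05062856] [-1.0, 0.0029, 0.0014]
```

>>> apply_moves:
  increments: "60 0.001 0 0 0 0 0;60 0.001 0 0 0 0 0;60 0.001 0 0 0 0 0;60 0.001 0 0 0 0 0;60 0 0 0 0 0 0;60 0 0 0 0 0 0;60 0 0 0 0 0 0;60 0 0 0 0 0 0"

```text
clock: 13.55
tcp_pos: [0.551, -0.0082, 0.023]
orientation: [-2.086, 0.269, 2.089]
contact_force: [-2.9, -0.6, 5.8]
grip_width: 0.0645
```

>>> apply_moves:
  increments: "85 0 0 0 0 0 0;85 0 0 0 0 0 0;85 0 0 0 0 0 0;85 0 0 0 0 0 0;85 -0.01 0 0 0 0 0;85 -0.03 0 0 0 0 0;85 -0.04 0 0 0 0 0;85 -0.04 0 0 0 0 0"

```text
clock: 14.35
tcp_pos: [0.5508, -0.0079, 0.1441]
orientation: [-2.086, 0.268, 2.09]
contact_force: [0.9, -0.4, -0.4]
grip_width: 0.0851
```

>>> apply_moves:
  increments: "40 -0.02 0 0 0 0 0;40 0 0 0 0 0 0;40 0 0 0 0 0 0;40 0 0 0 0 0 0;40 0 0 0 0 0 0;40 0 0 0 0 0 0;40 0 0 0 0 0 0;40 0 0 0 0 0 0"

```text
clock: 15.15
tcp_pos: [0.5511, -0.0079, 0.162]
orientation: [-2.086, 0.268, 2.09]
contact_force: [-0.4, 0.1, 0.8]
grip_width: 0.0397
```

Run:
```python
from h import *
f=r.grab_frame('wrist');s=r.grab_frame('scene')
togo([.551,-.0082,.054],-14.4);o=r.get_obs();print(o['clock'],o['contact_force'],o['tcp_pos'],o['grip_width'])
b=cv2.resize(s['color'][170:270,190:290],(300,300),interpolation=cv2.INTER_CUBIC)
im=np.zeros((500,800,3),np.uint8);c=f['color'][80:280,170:370];im[:500,:500]=cv2.resize(c,(500,500),interpolation=cv2.INTER_CUBIC);im[:300,500:]=b
cv2.imwrite('pics/m5.png',im)
np.savez('w2.npz',**f)
```

```text
togo tool mm [ 1.082e+02  0.000e+00 -1.000e-01] tilt [-1.     0.003  0.001]
turn wx rad -0.002
15.25 [-0.09505909 -0.02442024  0.53231817] [ 0.55116017 -0.00788731  0.16224236] 0.04000846761944138
```

View pics/m5.png

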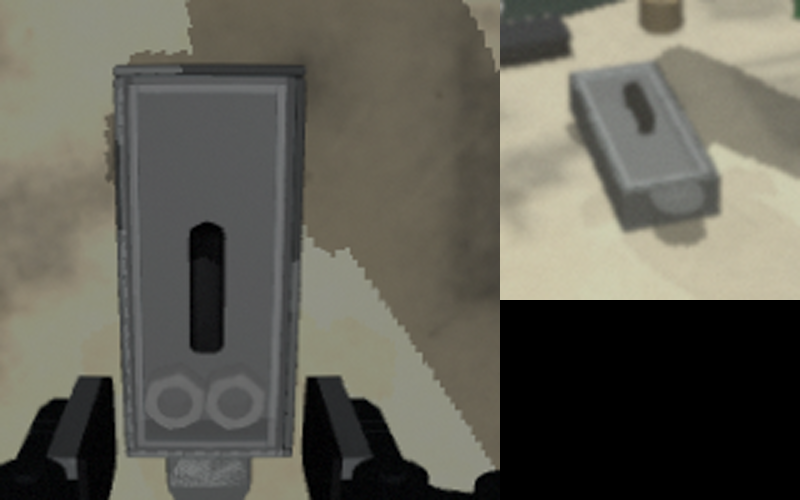

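Both nuts are at the lip end, at (175,402) and (234,402). The lid is on and the bar is at (190–225, 222–353).

Run:
```python
from h import *
f=dict(np.load('w2.npz'))
P=lambda u,v,z:whit(f,170+(u+.5)*.4-.5,80+(v+.5)*.4-.5,z)[:2]
b=np.array([P(207.5,222,.0515),P(206.5,353,.0515)]);print('bar',b.round(4),b.mean(0).round(4),np.degrees(np.arctan2(*(b[0]-b[1])[::-1])))
c=np.array([P(u,v,.032) for u,v in((114,67),(304,67),(291,456),(128,456))]);print(c.mean(0),[np.linalg.norm(c[i]-c[(i+1)%4]).round(4) for i in range(4)])
p=b.mean(0);togo([*p,.054],-14.4)
# yellow lid and green box, from the first top picture
t=r.grab_frame('top');h=t['color'].astype(int);B,G,R_=h[...,0],h[...,1],h[...,2]
for n,m,z in(('yellow',(R_>90)&(G>90)&(B<50),.005),('green',(G>80)&(R_<60)&(B<80),.032)):
    v,u=np.nonzero(m);q=np.array([hit(t,a,b,z)[:2] for a,b in zip(u,v)]);print(n,q.min(0),q.max(0))
```

```text
bar [[ 0.5722 -0.013 ]
 [ 0.5281 -0.0012]] [ 0.5502 -0.0071] -14.893000045452293
[ 0.54901272 -0.0076886 ] [np.float64(0.0647), np.float64(0.1482), np.float64(0.0644), np.float64(0.148)]
togo tool mm [108.2  -0.8   1. ] tilt [-1.     0.003  0.001]
turn wx rad -0.002
yellow [ 0.43086531 -0.36049701] [0.90454339 0.22438622]
green [ 0.51356694 -0.37872783] [ 0.903564   -0.22009361]
```

>>> apply_moves:
  increments: "40 0.02 -0.001 0.001 0 0 0;40 0.03 0 0 0 0 0;40 0.03 0 0 0 0 0;40 0.015 0 0 0 0 0;40 0.007 0 0 0 0 0;40 0.005 0 0 0 0 0;40 0 0 0 0 0 0;40 0 0 0 0 0 0"
  squeeze: 30

```text
clock: 16.1
tcp_pos: [0.5511, -0.0069, 0.0563]
orientation: [-2.088, 0.268, 2.088]
contact_force: [0.7, 0.2, -0.3]
grip_width: 0.0397
```

>>> apply_moves:
  increments: "40 0 0 0 0 0 0;5 0 0 0 0 0 0;5 0 0 0 0 0 0;5 0 0 0 0 0 0;5 0 0 0 0 0 0;5 0 0 0 0 0 0;5 0 0 0 0 0 0;5 0 0 0 0 0 0"

```text
clock: 16.9
tcp_pos: [0.5505, -0.007, 0.0559]
orientation: [-2.087, 0.268, 2.089]
contact_force: [-2.6, 0.0, 5.7]
grip_width: 0.011
```

>>> apply_moves:
  increments: "5 -0.003 0 0 0 0 0;5 -0.005 0 0 0 0 0;5 -0.008 0 0 0 0 0;5 -0.014 0 0 0 0 0;5 -0.02 0 0 0 0 0;5 -0.02 0 0 0 0 0;5 0 0 0 0 0 0;5 0 0 0 0 0 0"

```text
clock: 17.7
tcp_pos: [0.5507, -0.0068, 0.1261]
orientation: [-2.088, 0.268, 2.088]
contact_force: [-0.8, -0.1, -1.4]
grip_width: 0.0107
```

Run:
```python
from h import *
f=r.grab_frame('wrist');s=r.grab_frame('scene')
o=r.get_obs();print(o['clock'],o['contact_force'],o['tcp_pos'],o['grip_width'],rot(o['orientation'])[2])
im=np.zeros((384,800,3),np.uint8);im[:384,:400]=cv2.resize(f['color'][0:384,56:456],(400,384));im[:,400:]=cv2.resize(s['color'][130:270,160:306],(400,384),interpolation=cv2.INTER_CUBIC)
cv2.imwrite('pics/m6.png',im)
```

```text
17.8 [ 0.82466274 -0.5823568  -0.34776638] [ 0.5498222  -0.00687711  0.12490052] 0.011062627520878927 [-0.9999924   0.00321535  0.00220284]
```

View pics/m6.png

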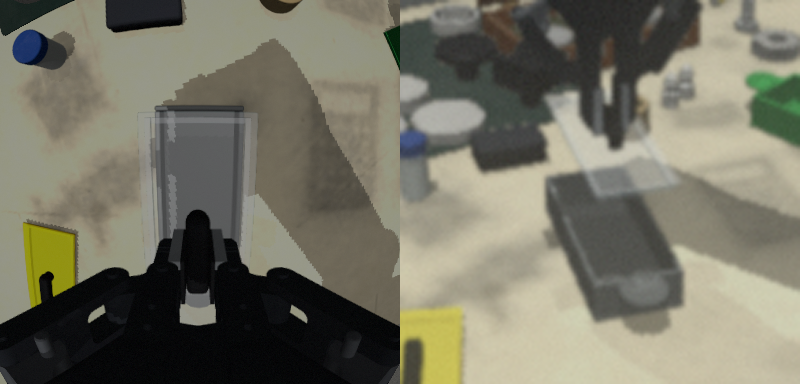

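The lid is held level and clear of the open box. I'll carry it sideways to the right and lower it.

>>> apply_moves:
  increments: "5 0 0.01 0 0 0 0;5 0 0.02 0 0 0 0;5 0 0.025 0 0 0 0;5 0 0.02 0 0 0 0;5 0 0.015 0 0 0 0;5 0 0.005 0 0 0 0;5 0.01 0 0 0 0 0;5 0.02 0 0 0 0 0"

```text
clock: 18.6
tcp_pos: [0.528, -0.098, 0.096]
orientation: [-2.09, 0.267, 2.086]
contact_force: [-0.7, 0.5, -0.5]
grip_width: 0.011
```

>>> apply_moves:
  increments: "5 0.02 0 0 0 0 0;5 0.02 0 0 0 0 0;5 0.012 0 0 0 0 0;5 0.006 0 0 0 0 0;5 0.003 0 0 0 0 0;5 0 0 0 0 0 0;5 0 0 0 0 0 0;5 0 0 0 0 0 0"

```text
clock: 19.4
tcp_pos: [0.527, -0.0991, 0.0353]
orientation: [-2.087, 0.268, 2.088]
contact_force: [0.0, -0.8, -0.5]
grip_width: 0.0111
```

Run:
```python
from h import *
o=r.get_obs();print(o['clock'],o['contact_force'],o['tcp_pos'],o['grip_width'],rot(o['orientation'])[2])
```

```text
19.4 [ 0.03809977 -0.79531286 -0.50761602] [ 0.52696108 -0.0990686   0.03532608] 0.01113166938606092 [-9.99996340e-01  2.70505215e-03 -4.27966563e-05]
```

Expected touchdown is at about z = 0.029, so I'll go down 6 mm gently.

>>> apply_moves:
  increments: "5 0.002 0 0 0 0 0;5 0.002 0 0 0 0 0;5 0.001 0 0 0 0 0;5 0.001 0 0 0 0 0;5 0.0005 0 0 0 0 0;5 0 0 0 0 0 0;5 0 0 0 0 0 0;5 0 0 0 0 0 0"

```text
clock: 20.2
tcp_pos: [0.5264, -0.099, 0.0289]
orientation: [-2.086, 0.269, 2.09]
contact_force: [-3.0, 0.7, 10.1]
grip_width: 0.0109
```

Contact at 0.0289, as predicted. Release and rise.

>>> apply_moves:
  increments: "35 -0.0005 0 0 0 0 0;35 0 0 0 0 0 0;35 0 0 0 0 0 0;35 0 0 0 0 0 0;35 -0.005 0 0 0 0 0;35 -0.02 0 0 0 0 0;35 -0.03 0 0 0 0 0;35 -0.04 0 0 0 0 0"

```text
clock: 21.0
tcp_pos: [0.5253, -0.0986, 0.1236]
orientation: [-2.083, 0.268, 2.093]
contact_force: [0.6, -0.8, 0.9]
grip_width: 0.0353
```

>>> apply_moves:
  increments: "35 -0.04 0 0 0 0 0;35 -0.04 0 0 0 0 0;35 -0.02 0 0 0 0 0;35 0 0 0 0 0 0;35 0 0 0 0 0 0;35 0 0 0 0 0 0;35 0 0 0 0 0 0;35 0 0 0 0 0 0"

```text
clock: 21.8
tcp_pos: [0.5263, -0.0984, 0.2226]
orientation: [-2.084, 0.268, 2.092]
contact_force: [0.3, -0.9, 0.7]
grip_width: 0.035
```

Run:
```python
from h import *
f=r.grab_frame('wrist');s=r.grab_frame('scene')
o=r.get_obs();print(o['clock'],o['contact_force'],o['tcp_pos'],o['grip_width'])
im=np.zeros((500,800,3),np.uint8);im[:,:400]=cv2.resize(f['color'][50:300,150:350],(400,500),interpolation=cv2.INTER_CUBIC);im[:400,400:]=cv2.resize(s['color'][150:270,190:310],(400,400),interpolation=cv2.INTER_CUBIC)
cv2.imwrite('pics/m7.png',im)
```

```text
21.9 [-0.12431048 -0.00631127 -0.80603171] [ 0.5265417  -0.09848788  0.2229814 ] 0.0349464912138457
```

View pics/m7.png

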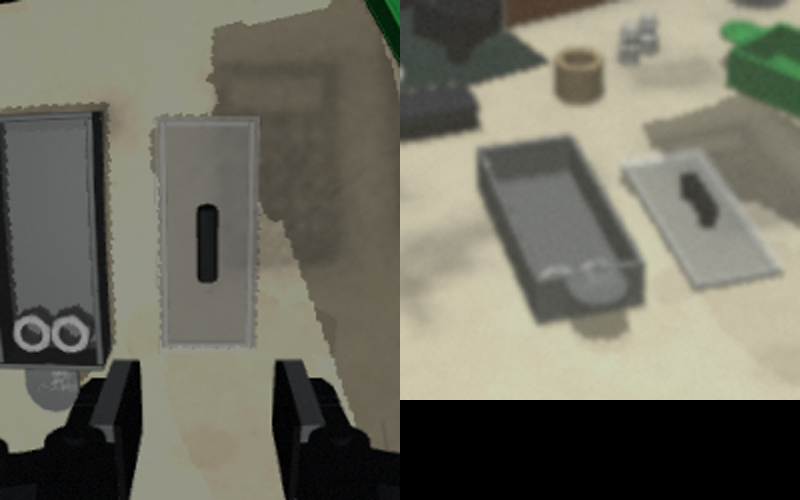

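The lid lies flat, bar up, at about (207,235). The open box beside it is flat, with both nuts at the lip end, at (33,332) and (71,333). The gripper is clear, so I'm handing in.

```bash
python3 -c "
from bench import r
print(r.hand_in())"
```

```text
the job is handed in; nothing more can be done
None
```

The job is done and handed in at about 22 s, but one slip on the way could count against it. I tilted the grey box 33° lip end down for over a second with the lid on. I then stood it flat, lifted the lid off by its bar and laid it beside the box on the right.

**Final checks:** The last pictures show the box flat and open with both nuts at the lip end. The lid lies flat with its bar up, and touchdown was at z = 0.029, as predicted. The gripper is clear with about zero force on it.

**What went wrong:** On the first descent I corrected from a position reading that still lagged. A finger came down on the box's left rim with about 50 N upward (about 58 N in all) and rolled the box briefly. I backed off slowly and the box settled flat with the lid on and the nuts still mid-box, so I measured again and grasped cleanly. That force was below the 120 N wrist limit. It was on a finger rather than the gripper's body as far as I could see, but I could not confirm that it stays outside the 40 N limit.

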